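Scoop control knobs from a parts bin and hold the scoop over the dish

ROBOT

A 6-joint arm with a two-finger parallel gripper is mounted at the origin on the work surface. World frame = base frame: x ahead of the robot, y to its left, z up, the work surface at z = 0. Lengths are in mm, angles in rad, forces in N, time in s.
With the tool pointing down it reaches from about 350 to 950 mm from the base axis. Payload 17.4 kg.
Tool frame: the origin (TCP) lies at the very end of the fingers, on their centre line; the grasp point (between the pads) lies 19 mm behind it (bot.grasp_offset is the z of the grasp point in the tool frame, in mm); z points along the fingers, y is the line along which they close (so a half turn about z gives the same grasp; the last joint's range is limited). The gripper opens to 93 mm and grips with 3 to 60 N. Pads are 15 mm wide; open, the fingers measure 128 mm over their backs; the gripper's body (75 mm by 188 mm) begins 65 mm behind the grasp point.
Start: joints at [-1.141, 0.116, 1.442, -0, 1.584, -0.038], TCP at [304.366, -602.49, 218.646] pointing down, gripper open.
Joint ranges: [-2.83, 2.83], [-0.83, 2.19], [0.07, 2.5], [-1.14, 4.28], [0.01, 3], [-2.97, 2.97]. Speed limits (rad/s): [1.89, 1.89, 2.22, 3.14, 3.14, 3.14].

INTERFACE

Orientations are given as a unit quaternion [w, x, y, z].
In Python, from station import telemetry, optics, order, bot gives the robot as it stands. The module is installed in compiled form; this text tells all that it offers.
- The arm moves only by the tool apply_moves, never from a script. Its argument "deltas" is a list of rows, each a list of 2 entries, a list of its own where there are three numbers: the shift along the world's x, y, z in m, then the turn about the world's z in rad. A call has 1 to 20 rows; each row shifts and turns the commanded pose from where the row before left it; what a row does not reach is not made up. A row lasts 1/10 s, in which the tool goes at most 50 mm and 8.59 degrees, less where a joint would pass 70% of its speed; a pose out of reach is approached as far as the arm can. A call with a gripper value outside its range is refused whole. "gripper" is the finger opening in m, from 0 to 0.093, set as the call begins (left out, the last holds). The fingers move at their own pace and stop on an object; "squeeze" is the grip in N (left out, the last holds). Time passes only in rows, so rows that do not move let the fingers close. It gives the time, the measured TCP pose, the force, the opening and the grip force at its end, in the units of the state.
- telemetry.sense(): the state, without advancing time (a new reading comes with each control period).
- optics.camera(name): name is "side" or "top" or "wrist"; returns a dict with "color" (384x512x3 uint8, red, green, blue), "fx", "fy", "cx", "cy" (pixels), "k1" (the pictures are not rectified: a ray, as slopes to the right and down, at radius r is drawn at 1 + k1 r^2 times it, then the intrinsics apply), "world_from_camera" (4x4, takes a point from camera to world coordinates); the wrist camera has in their place "tool_from_camera" (4x4, takes a point from camera to tool coordinates, whose origin is the TCP and whose axes are the flange's). Camera axes: x right, y down, z forward; pixel columns grow to the right and rows downward; lengths in mm; the calibration is good to about 2 mm. A picture is of the moment at which its call begins: read the wrist's pose just before it. There is no depth.
- order.job_done(): hands the job in; it is judged then, once.
Trained networks look in a picture, given as the dict that the camera call returned (one of the last four; its "shot" number tells which), for a name from the list of things; names that differ only in an ending like _2 or _b are one class to them, and where a whole thing is asked for, a point or a joint stands for the part that bears it (a point fixed in the world has none). Each returns a list of dicts, best first, with "conf" (0 to 1); they miss things now and then, are a little off and sometimes report something else, mostly with a low value. They report only what shows in the picture. A call takes as long as a camera call. They do not tell look-alikes from the thing itself.
- optics.trace(picture, thing): "mask" (384x512 bool, what is visible of it).
- optics.mark_of(picture, thing): "centre" ([x, y, z] in mm, in world coordinates, good to about 4 mm: a listed point, or the origin of a listed thing).
The state is a dict: "time": time; "joint_positions": joint angles; "qvel": joint speeds; "joint_efforts": joint torques, N m; "ee_pos": TCP position; "tcp_rot": TCP orientation; "wrist_force": force on the tool from outside, world axes, zero at the start; "moment": the same for the moment, N m; "grip_width": opening from 0.0 (shut) to 1.0 (fully open); "gripper_force": force on a finger pad.
Only numpy, scipy, OpenCV 4.12 (cv2) and the standard library are available. Lean on these libraries where they do the work, as an engineer would, in place of code of your own. Each camera call takes 0.05 s, during which the arm holds its last target. There are 200 camera calls.

TASK

Pick up the parts scoop by its upright handle, scoop at least three of the control knobs out of the parts bin with it, and carry them over to the steel dish for counting. Handle the knobs only with the scoop, never with the fingers, drop none outside the bin, and leave the dish, circuit board, solder spool and screwdriver where they are. Finish while still holding the loaded scoop steady and level above the middle of the dish, with its underside at least 10 cm above the bench: do not tip it out, put it down or let go.

Things in the scene. Friction and masses are not known exactly. Their poses are not given: they have to be found in the camera images.
- scoop: loose black plastic parts scoop (about 140 g, varies) standing on its flat underside on the bench, left or right of the bin; 97 mm long (x -52 to +45), 68 mm wide, side walls 26 mm and back wall 30 mm high. Origin on the underside below the middle of the pan; x points forward to the open lip, z up. Pan inside: x -35 to +45, 62 mm wide, floor 3 mm thick; side walls end at x = +3. Pan, bin and knobs are slick (friction about 0.25)
- scoop_handle (a point): grip point in the scoop's upright handle, at scoop x = -45, y = 0, z = 82 mm. The handle stands behind the back wall: a flat bar 14 mm thick (scoop x), 34 mm wide (scoop y), from z = 0 to 105 mm; pinch it from above across the 14 mm
- scoop_lip (a point): middle of the scoop's front edge, at scoop x = +45, y = 0, z = 0. No front wall: the last 25 mm of the floor is a wedge thinning from 3 mm to a sharp edge, which slides under knobs when pushed forward along a floor against the end wall; if a knob jams, back off, shift a few mm sideways, push again. Knobs can hang over its edges: shake them off low in the bin
- scoop_pan (a point): middle of the space inside the scoop's pan, at scoop x = +5, y = 0, z = 10 mm
- bin: fixed open blue plastic parts bin, 228 mm long (x), 96 mm wide (y), 34 mm high; walls and floor 4 mm thick, inside 220 x 88 mm. Origin at the centre of its underside, on the bench; x points roughly away from the robot. Knobs stand between about x = +14 and +103 mm; the -x half is empty: room to lower the scoop there, lip to +x, and push it along the floor to the +x end wall
- knob1: one of five identical loose turned-aluminium control knobs, a disc 20 mm across and 14 mm tall with edges rounded by 4 mm, about 14 g; standing on an end face on the bin's floor in the half of the bin towards its +x end, no two touching. Origin at the knob's centre (7 mm above the face it stands on), z along its axis
- knob2: one of five identical loose turned-aluminium control knobs, a disc 20 mm across and 14 mm tall with edges rounded by 4 mm, about 14 g; standing on an end face on the bin's floor in the half of the bin towards its +x end, no two touching. Origin at the knob's centre (7 mm above the face it stands on), z along its axis
- knob3: one of five identical loose turned-aluminium control knobs, a disc 20 mm across and 14 mm tall with edges rounded by 4 mm, about 14 g; standing on an end face on the bin's floor in the half of the bin towards its +x end, no two touching. Origin at the knob's centre (7 mm above the face it stands on), z along its axis
- knob4: one of five identical loose turned-aluminium control knobs, a disc 20 mm across and 14 mm tall with edges rounded by 4 mm, about 14 g; standing on an end face on the bin's floor in the half of the bin towards its +x end, no two touching. Origin at the knob's centre (7 mm above the face it stands on), z along its axis
- knob5: one of five identical loose turned-aluminium control knobs, a disc 20 mm across and 14 mm tall with edges rounded by 4 mm, about 14 g; standing on an end face on the bin's floor in the half of the bin towards its +x end, no two touching. Origin at the knob's centre (7 mm above the face it stands on), z along its axis
- dish: loose shallow round steel dish, 110 mm across the rim and 20 mm high, on the bench on the other side of the bin from the scoop. Origin at the centre of its underside, z up
- board: bystander: loose green circuit board 140 x 60 mm with LEDs on it, up to 17 mm high, lying on the bench beyond the work; origin at the centre of its underside, x along its length
- spool: bystander: loose solder spool, 60 mm across and 44 mm tall, standing on the bench beyond the work; origin at the centre of its underside
- screwdriver: bystander: loose screwdriver about 170 mm long lying on the bench at the far left; origin at about its middle, x along it
Mind the look-alikes: they are no part of the job. Several things look just like the scoop: the one meant starts farthest from the robot's base. What is shaped like the bin but red is not meant.

How it is judged:
By the outcome, as a careful person would: the job done as asked, in the order asked, and still so for the second after the job is handed in, while the arm keeps its last pose, push and grip.
It also fails if it takes over 64 s, if anything falls off the work surface, if the arm or the gripper's body presses on something with over 40 N, if the wrist force passes 120 N, or if a joint passes its speed limit or range.

## Working session

There is one attempt and no reset: what is moved stays moved. The work goes in short steps, Python scripts to look and compute and a tool call to move; the robot and the scene stay as the last step left them, time stands still between calls to the robot, and variables do not carry over. Pictures are saved under pics/ and viewed, at most 13 in all, crops included, and the job is handed in when it is done.

Besides the shell and the picture viewer there is one more tool, called after "Emit:" by a JSON object that holds its "fn" and its "kwargs", one argument or row to a line. apply_moves: Moves the arm, as the interface text tells. Its arguments: {"type":"object","properties":{"deltas":{"type":"array","items":{"type":"array"}},"gripper":{"type":"number"},"squeeze":{"type":"number"}},"required":["deltas"]}

```bash
mkdir -p pics; cat > h.py <<'E'
import numpy as np, cv2
from station import telemetry, optics, order, bot
def save(p,name): cv2.imwrite('pics/'+name+'.png', cv2.cvtColor(p['color'],cv2.COLOR_RGB2BGR))
def wfc(p):
    if 'world_from_camera' in p: return np.array(p['world_from_camera'])
    s=p['_s']; q=s['tcp_rot']; from scipy.spatial.transform import Rotation as R
    T=np.eye(4); T[:3,:3]=R.from_quat([q[1],q[2],q[3],q[0]]).as_matrix(); T[:3,3]=s['ee_pos']
    return T@np.array(p['tool_from_camera'])
def px2w(p,u,v,z):
    x=(u-p['cx'])/p['fx'];y=(v-p['cy'])/p['fy'];a,b=x,y
    for _ in range(10):
        k=1+p['k1']*(a*a+b*b);a,b=x/k,y/k
    T=wfc(p);d=T[:3,:3]@[a,b,1];o=T[:3,3]
    return o+d*(z-o[2])/d[2]
def w2px(p,P):
    T=np.linalg.inv(wfc(p));c=T[:3,:3]@np.array(P)+T[:3,3];a,b=c[0]/c[2],c[1]/c[2];k=1+p['k1']*(a*a+b*b)
    return p['fx']*a*k+p['cx'],p['fy']*b*k+p['cy']
E
python3 - <<'E'
from h import *
np.set_printoptions(precision=1,suppress=True)
ims=[]
for n in ('top','side'):
    p=optics.camera(n); ims.append(p['color'])
    print(n,np.array(p['world_from_camera'])[:3,3])
    for t in ['scoop','scoop_handle','scoop_lip','bin','knob1','dish','board','spool','screwdriver']:
        for d in optics.mark_of(p,t):
            c=np.array(d['centre'])
            if d['conf']>.2: print(t,round(d['conf'],2),c,np.array(w2px(p,c)))
    save(p,n)
print(bot.grasp_offset, telemetry.sense()['tcp_rot'])
E
```

```text
top [ 461.5   58.4 1060. ]
scoop 0.96 [251.1 364.9  -2.6] [156.9 293.6]
scoop 0.67 [458.5 264.1   1.3] [191.6 217. ]
scoop 0.56 [343.7 174.5  -0.2] [225.4 259.1]
scoop_handle 0.96 [340.3 219.9  85.1] [203.6 264.6]
scoop_handle 0.81 [415.7 276.   80.7] [181.1 234.4]
scoop_handle 0.59 [292.7 356.6  81.7] [150.4 283.7]
scoop_lip 0.94 [209.9 379.4  -1.1] [151.9 308.7]
scoop_lip 0.87 [502.3 258.4  -1.2] [193.7 200.8]
scoop_lip 0.76 [348.3 127.7   0.9] [242.8 257.1]
bin 0.57 [559.5 -34.8  -4.2] [301.2 177.3]
knob1 0.62 [647.2 -38.    8.5] [301.8 144.5]
knob1 0.58 [643.9   8.9  10. ] [284.5 146. ]
knob1 0.45 [620.  -45.2   9.1] [304.8 154.4]
knob1 0.43 [610.4 -14.8  10. ] [293.6 158.1]
knob1 0.42 [588.  -16.5  10. ] [294.5 166.4]
dish 0.57 [ 451.4 -289.1   -3.4] [395.4 214.8]
board 0.73 [696.7 250.9   1.7] [195.6 130. ]
spool 0.67 [ 675.8 -256.3    0.3] [380.3 133.2]
spool 0.64 [610.7 -10.3  11.8] [292. 158.]
screwdriver 0.63 [530.4 487.9   0.1] [112.1 192.3]
screwdriver 0.56 [458.7 265.3  12.7] [190.4 217. ]
side [525.7 875.  650. ]
scoop 0.91 [256.5 363.5   5.4] [388.5 298.4]
scoop 0.89 [458.1 264.4  -3.9] [292.3 266.2]
scoop 0.67 [344.7 172.5  -2.1] [333.2 240.1]
scoop_handle 0.92 [412.5 274.6  87.9] [314.5 241.5]
scoop_handle 0.65 [340.3 210.6  82. ] [341.3 225.3]
scoop_handle 0.62 [298.6 353.4  80.7] [373.6 270.7]
scoop_lip 0.85 [215.2 373.9   2.2] [409.2 303.8]
scoop_lip 0.73 [500.7 258.4  -0.2] [274.8 263.1]
scoop_lip 0.58 [349.6 128.4   0.3] [328.9 228.4]
bin 0.94 [559.6 -35.7   2. ] [253.9 193.1]
bin 0.78 [ 837.3 -106.1   -0.1] [171.1 181.2]
knob1 0.53 [585.3 -19.7  10.3] [245.5 193.9]
knob1 0.46 [620.9 -46.1  12.1] [234.6 188.5]
knob1 0.38 [648.2 -33.8   8.9] [225.6 191.6]
dish 0.72 [ 451.8 -290.8    0.5] [284.7 153.7]
board 0.81 [706.9 247.8   2.2] [192.1 258.7]
spool 0.56 [ 679.6 -257.1   -0.1] [222.8 158.5]
screwdriver 0.68 [533.6 491.3  -0.8] [260.4 353.3]
-18.8 [-0.   1.   0.2 -0. ]
```

View pics/top.png

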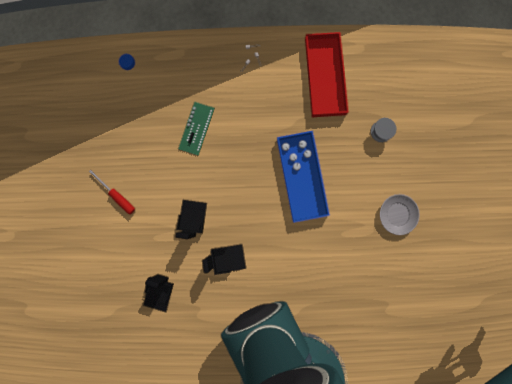

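View pics/side.png

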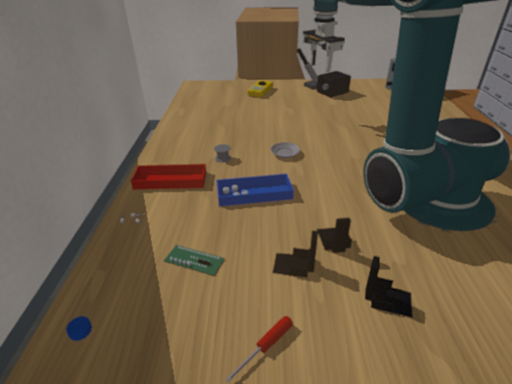

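Top view: the candidates for the scoop are at pixels (192,217), (225,259) and (157,293), roughly 529, 385 and 443 mm from the base. The farthest, B at (192,217), is the one meant. The blue bin is at (302,177), while the red one at (326,75) isn't meant. The dish is at (399,215). I'll check B in a crop and fit the yaws.

```bash
python3 - <<'E'
from h import *
from scipy.spatial.transform import Rotation as R
np.set_printoptions(precision=3,suppress=True)
p=optics.camera('top')
hsv=cv2.cvtColor(p['color'],cv2.COLOR_RGB2HSV)
m=((hsv[...,0]>105)&(hsv[...,0]<130)&(hsv[...,1]>120)&(hsv[...,2]>60)).astype(np.uint8)
m[:100]=0
c=max(cv2.findContours(m,0,2)[0],key=cv2.contourArea)
W=np.array([px2w(p,*q[0],34)[:2] for q in c],np.float32)
print('bin rect',cv2.minAreaRect(W))
for d in optics.trace(p,'dish')[:1]:
    ys,xs=np.where(d['mask']);print('dish',px2w(p,xs.mean(),ys.mean(),15))
s=telemetry.sense();q=s['tcp_rot'];M=R.from_quat([q[1],q[2],q[3],q[0]]).as_matrix();print(M, s['wrist_force'])
w=optics.camera('wrist');print(np.array(w['tool_from_camera']),w['fx'])
b=p['color'][170:320,130:260];cv2.imwrite('pics/crop.png',cv2.cvtColor(cv2.resize(b,None,fx=4,fy=4,interpolation=3),4))
E
```

```text
bin rect ((560.0560302734375, -34.66106414794922), (226.44210815429688, 95.45860290527344), 9.442481994628906)
dish [ 453.547 -294.048   15.   ]
[[ 0.893  0.451  0.   ]
 [ 0.451 -0.893  0.   ]
 [ 0.    -0.    -1.   ]] [ 0.029  0.745 -0.693]
[[   0.      -0.971   -0.238   65.455]
 [   1.       0.       0.001   -0.382]
 [  -0.001   -0.238    0.971 -167.478]
 [   0.       0.       0.       1.   ]] 320.249515762814
```

View pics/crop.png

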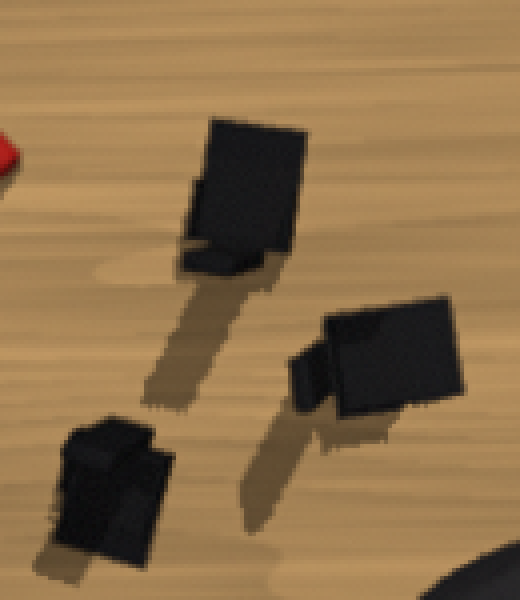

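The crop shows B clearly: the pan is up at (250,185) and the handle at (220,260), with its lip facing +x. No other scoop is closer than about 75 mm to its handle. I'm moving above it.

Emit:
{"fn": "apply_moves", "kwargs": {
  "deltas": [
    [[0.015,0.035,0],0.038],
    [[0.015,0.035,0],0.038],
    [[0.015,0.035,0],0.038],
    [[0.015,0.035,0],0.038],
    [[0.015,0.035,0],0.038],
    [[0.015,0.035,0],0.038],
    [[0.015,0.035,0],0.038],
    [[0.015,0.035,0],0.038],
    [[0.015,0.035,0],0.038],
    [[0.015,0.035,0],0.038],
    [[0.015,0.035,0],0.038],
    [[0.015,0.035,0],0.038],
    [[-0.005,0.035,0],0.038],
    [[-0.005,0.035,0],0.038],
    [[-0.005,0.035,0],0.038],
    [[-0.005,0.035,0],0.038],
    [[-0.005,0.035,0],0.038],
    [[-0.005,0.035,0],0.038],
    [[-0.005,0.035,0],0.038],
    [[-0.005,0.035,0],0.038]
  ],
  "gripper": 0.06
}}

```text
time: 3.15
ee_pos: [443.9, 98.9, 218.9]
tcp_rot: [0.0, 0.817, 0.577, 0.0]
wrist_force: [0.8, -0.3, -0.0]
grip_width: 0.646
gripper_force: 0.0
```

Emit:
{"fn": "apply_moves", "kwargs": {
  "deltas": [
    [[-0.005,0.035,0],0.038],
    [[-0.005,0.035,0],0.038],
    [[-0.005,0.035,0],0.038],
    [[-0.005,0.035,0],0.038],
    [[-0.01,0.035,0],0.038],
    [[0,0,0],0],
    [[0,0,0],0]
  ]
}}

```text
time: 3.85
ee_pos: [414.1, 272.9, 218.6]
tcp_rot: [0.0, 0.759, 0.651, -0.0]
wrist_force: [0.2, 0.1, 0.4]
grip_width: 0.647
gripper_force: 0.0
```

```bash
python3 - <<'E'
from h import *
np.set_printoptions(precision=1,suppress=True)
s=telemetry.sense();p=optics.camera('wrist');p['_s']=s;save(p,'w1')
print(s['ee_pos'],s['time'],s['joint_positions'])
for t in ['scoop','scoop_handle','scoop_lip']:
    for d in optics.mark_of(p,t):
        if d['conf']>.2: print(t,round(d['conf'],2),np.array(d['centre']),np.array(w2px(p,d['centre'])))
E
```

```text
[414.1 272.9 218.6] 3.85 [ 0.5 -0.3  1.8 -0.   1.6  0.7]
scoop 0.95 [252.4 362.8   1.9] [104.3 112.7]
scoop 0.86 [345.7 172.7   2.4] [212.4 250.9]
scoop 0.73 [457.7 264.5   1.9] [289.5 168.7]
scoop_handle 0.75 [413.8 274.4  79.9] [252.5 179.4]
scoop_handle 0.57 [337.7 217.9  86.7] [186.2 246.3]
scoop_handle 0.57 [297.7 346.8  82.7] [117. 123.]
scoop_lip 0.87 [207.2 376.7   1.3] [ 63.7 106.6]
scoop_lip 0.79 [501.2 258.3   1.9] [325.7 168.3]
```

View pics/w1.png

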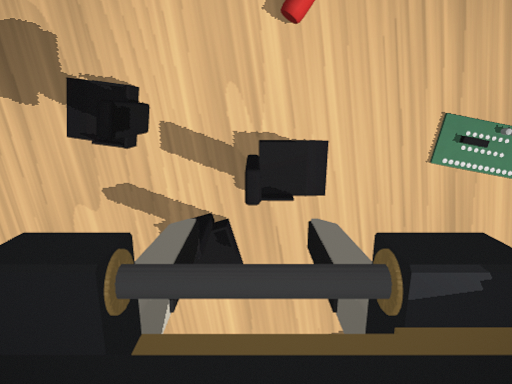

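The wrist view shows B with its handle at (252,179) and pan at (290,168), square to the fingers. Scoop C at (212,251) lies beside the finger path and stays clear by about 60 mm. Descending and gripping.

Emit:
{"fn": "apply_moves", "kwargs": {
  "deltas": [
    [[0,0.001,-0.02],-0.012],
    [[0,0,-0.02],0],
    [[0,0,-0.02],0],
    [[0,0,-0.02],0],
    [[0,0,-0.02],0],
    [[0,0,-0.02],0],
    [[0,0,-0.015],0],
    [[0,0,-0.012],0],
    [[0,0,-0.008],0],
    [[0,0,0],0],
    [[0,0,0],0]
  ]
}}

```text
time: 5.15
ee_pos: [414.6, 273.6, 64.2]
tcp_rot: [0.0, 0.763, 0.646, 0.0]
wrist_force: [-0.0, -0.2, 0.4]
grip_width: 0.646
gripper_force: 0.0
```

Emit:
{"fn": "apply_moves", "kwargs": {
  "deltas": [
    [[0,0,0],0],
    [[0,0,0],0],
    [[0,0,0],0],
    [[0,0,0],0],
    [[0,0,0],0],
    [[0,0,0],0],
    [[0,0,0],0],
    [[0,0,0],0]
  ],
  "gripper": 0.0,
  "squeeze": 50
}}

```text
time: 5.95
ee_pos: [414.4, 273.5, 63.7]
tcp_rot: [-0.0, 0.763, 0.646, -0.0]
wrist_force: [-1.2, -0.2, 1.2]
grip_width: 0.148
gripper_force: 50.0
```

Emit:
{"fn": "apply_moves", "kwargs": {
  "deltas": [
    [[0,0,0.01],0],
    [[0,0,0.015],0],
    [[0,0,0.015],0],
    [[0,0,0.015],0],
    [[0,0,0.015],0],
    [[0,0,0.01],0]
  ]
}}

```text
time: 6.55
ee_pos: [414.7, 273.7, 145.7]
tcp_rot: [0.0, 0.763, 0.646, 0.001]
wrist_force: [-0.3, -0.2, -2.1]
grip_width: 0.151
gripper_force: 50.0
```

Emit:
{"fn": "apply_moves", "kwargs": {
  "deltas": [
    [[0.0015,-0.008,0],0.01],
    [[0.003,-0.018,0],0.019],
    [[0.003,-0.018,0],0.019],
    [[0.003,-0.018,0],0.019],
    [[0.003,-0.018,0],0.019],
    [[0.003,-0.018,0],0.019],
    [[0.003,-0.018,0],0.019],
    [[0.003,-0.018,0],0.019],
    [[0.003,-0.018,0],0.019],
    [[0.003,-0.018,0],0.019],
    [[0.003,-0.018,0],0.019],
    [[0.003,-0.018,0],0.019],
    [[0.003,-0.018,0],0.019],
    [[0.003,-0.018,0],0.019],
    [[0.003,-0.018,0],0.019],
    [[0.003,-0.018,0],0.019],
    [[0.003,-0.018,0],0.019],
    [[0.003,-0.018,0],0.017],
    [[0.003,-0.012,0],0],
    [[0.0015,-0.0055,0],0]
  ]
}}

```text
time: 8.55
ee_pos: [471.2, -59.0, 143.2]
tcp_rot: [-0.0, 0.647, 0.763, -0.0]
wrist_force: [-0.2, 0.2, -2.4]
grip_width: 0.145
gripper_force: 50.0
```

```bash
python3 - <<'E'
from h import *
np.set_printoptions(precision=1,suppress=True)
c,sn=np.cos(.165),np.sin(.165)
def binf(P): d=np.array(P[:2])-[560,-34.7]; return np.array([c*d[0]+sn*d[1],-sn*d[0]+c*d[1]])
s=telemetry.sense();print(s['ee_pos'],s['tcp_rot'],s['time'])
for n in ('wrist','side','top'):
    p=optics.camera(n);p['_s']=s;save(p,n+'2')
    for t in ['scoop','scoop_handle','scoop_lip','bin','knob1']:
        for d in optics.mark_of(p,t):
            P=np.array(d['centre'])
            if d['conf']>.2 and np.hypot(*(P[:2]-[560,-34]))<180: print(n,t,round(d['conf'],2),P,'bin',binf(P))
E
```

```text
[471.2 -59.  143.2] [-0.   0.6  0.8 -0. ] 8.55
wrist scoop 0.6 [620.3 -53.    8.6] bin [ 56.5 -28. ]
wrist scoop 0.59 [517.7 -50.8  81.7] bin [-44.4  -8.9]
wrist scoop_handle 0.6 [469.6 -59.2 160.3] bin [-93.2  -9.3]
wrist scoop_lip 0.9 [562.1 -46.6  79.8] bin [  0.1 -12.1]
wrist bin 0.68 [562.1 -35.3   1.6] bin [ 2.  -0.9]
wrist bin 0.3 [645.6 -37.8   9.6] bin [ 83.9 -17.1]
wrist bin 0.25 [584.4 -21.1   7.4] bin [26.3  9.4]
wrist knob1 0.95 [620.8 -49.4  11.8] bin [ 57.6 -24.5]
wrist knob1 0.9 [647.  -36.3   8.7] bin [ 85.6 -15.9]
wrist knob1 0.89 [611.7  -9.   11.4] bin [55.2 16.9]
wrist knob1 0.83 [586.8 -20.    5.7] bin [28.9 10.1]
wrist knob1 0.76 [640.5   9.3  12.5] bin [86.6 30.2]
side scoop 0.65 [517.1 -51.4  78.3] bin [-45.1  -9.4]
side scoop_handle 0.71 [472.  -57.  163.7] bin [-90.5  -7.5]
side scoop_handle 0.43 [556.7 -45.8  77.2] bin [ -5.1 -10.4]
side scoop_handle 0.4 [621.5 -45.8  12.3] bin [ 58.8 -21.1]
side scoop_lip 0.55 [560.7 -44.6  80.4] bin [-0.9 -9.9]
side bin 0.8 [563.4 -34.    0.8] bin [3.5 0.1]
side bin 0.28 [619.8 -44.6  13. ] bin [ 57.4 -19.6]
side knob1 0.57 [621.2 -47.3  14.4] bin [ 58.3 -22.5]
side knob1 0.54 [646.5 -34.9   9.8] bin [ 85.3 -14.4]
side knob1 0.44 [587.9 -17.   11.8] bin [30.4 12.9]
top scoop_lip 0.49 [561.8 -43.7  81.9] bin [ 0.3 -9.2]
top bin 0.67 [558.9 -33.7  -5.2] bin [-0.9  1.2]
top knob1 0.57 [589.8 -17.1   8. ] bin [32.3 12.5]
top knob1 0.47 [643.7 -38.6  10.6] bin [ 81.9 -17.6]
top knob1 0.47 [608.  -10.6  12.4] bin [51.3 15.9]
top knob1 0.38 [644.3  12.7  14.8] bin [90.9 32.9]
top knob1 0.37 [618.  -45.8   9.3] bin [ 55.4 -20.5]
```

View pics/wrist2.png

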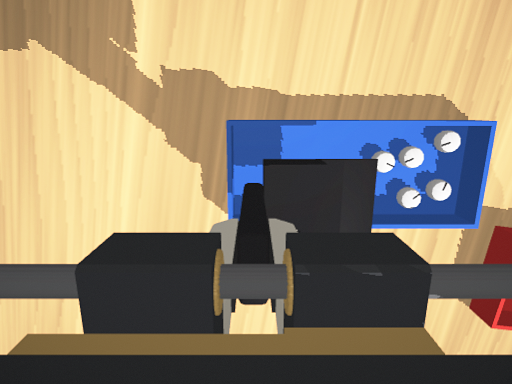

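The wrist view shows the scoop level in the grip (pan about (320,195)), above the bin's empty half. All five knobs are at (385–447, 142–198). I'll shift about 13 mm sideways and lower it.

Emit:
{"fn": "apply_moves", "kwargs": {
  "deltas": [
    [[-0.0008,0.0063,0],0],
    [[-0.0008,0.007,0],0],
    [[0,0,-0.01],0],
    [[0,0,-0.015],0],
    [[0,0,-0.015],0],
    [[0,0,-0.012],0],
    [[0,0,-0.008],0],
    [[0,0,-0.006],0],
    [[0,0,-0.004],0],
    [[0,0,0],0],
    [[0,0,0],0]
  ]
}}

```text
time: 10.55
ee_pos: [470.0, -44.7, 74.0]
tcp_rot: [0.0, 0.646, 0.763, 0.0]
wrist_force: [-0.7, -0.3, -1.2]
grip_width: 0.149
gripper_force: 50.0
```

Emit:
{"fn": "apply_moves", "kwargs": {
  "deltas": [
    [[0,0,-0.002],0],
    [[0,0,-0.001],0],
    [[0,0,-0.001],0],
    [[0,0,0],0],
    [[0,0,0],0]
  ]
}}

```text
time: 11.05
ee_pos: [469.8, -44.7, 69.7]
tcp_rot: [-0.0, 0.646, 0.763, 0.0]
wrist_force: [-0.7, -0.2, -1.4]
grip_width: 0.149
gripper_force: 50.0
```

Emit:
{"fn": "apply_moves", "kwargs": {
  "deltas": [
    [[0,0,-0.001],0],
    [[0,0,-0.001],0],
    [[0,0,0],0],
    [[0,0,0],0]
  ]
}}

```text
time: 11.45
ee_pos: [469.8, -44.7, 67.6]
tcp_rot: [0.0, 0.646, 0.763, 0.0]
wrist_force: [0.4, 0.1, -0.4]
grip_width: 0.148
gripper_force: 50.0
```

Emit:
{"fn": "apply_moves", "kwargs": {
  "deltas": [
    [[0,0,-0.0005],0],
    [[0,0,-0.0005],0],
    [[0,0,0],0],
    [[0,0,0],0]
  ]
}}

```text
time: 11.85
ee_pos: [470.1, -44.8, 67.6]
tcp_rot: [0.0, 0.646, 0.763, 0.0]
wrist_force: [-2.7, 0.1, 9.2]
grip_width: 0.149
gripper_force: 50.0
```

```bash
python3 - <<'E'
from h import *
np.set_printoptions(precision=1,suppress=True)
c,sn=np.cos(.165),np.sin(.165)
def binf(P): d=np.array(P[:2])-[560,-34.7]; return np.array([c*d[0]+sn*d[1],-sn*d[0]+c*d[1]])
s=telemetry.sense();print(s['ee_pos'],s['wrist_force'],s['moment'])
for n in ('wrist','side','top'):
    p=optics.camera(n);p['_s']=s;save(p,n+'3')
    for t in ['scoop','scoop_handle','scoop_lip']:
        for d in optics.mark_of(p,t)[:3]:
            P=np.array(d['centre'])
            if d['conf']>.4 and np.hypot(*(P[:2]-[560,-34]))<180: print(n,t,round(d['conf'],2),P,'bin',binf(P))
E
```

```text
[470.1 -44.8  67.6] [-2.7  0.1  9.2] [0.1 0.6 0. ]
wrist scoop 0.88 [513.5 -39.7   6. ] bin [-46.7   2.7]
wrist scoop_handle 0.61 [470.1 -46.1  85.5] bin [-90.6   3.5]
wrist scoop_lip 0.87 [559.4 -31.2   5.2] bin [-0.   3.6]
side scoop 0.71 [512.1 -40.5   2.6] bin [-48.2   2.1]
side scoop_handle 0.91 [470.3 -42.9  91.8] bin [-89.8   6.6]
side scoop_lip 0.95 [558.8 -32.1   1.8] bin [-0.8  2.8]
top scoop 0.65 [642.1  10.7  15.4] bin [88.4 31.3]
```

Contact with the bin floor (9 N); lip at bin x≈0, y≈+3. Pushing.

Emit:
{"fn": "apply_moves", "kwargs": {
  "deltas": [
    [[0.00493,0.00082,0],0],
    [[0.00493,0.00082,0],0],
    [[0.00493,0.00082,0],0],
    [[0.00493,0.00082,0],0],
    [[0.00493,0.00082,0],0],
    [[0.00493,0.00082,0],0],
    [[0.00493,0.00082,0],0],
    [[0.00493,0.00082,0],0],
    [[0.00493,0.00082,0],0],
    [[0.00493,0.00082,0],0],
    [[0.00493,0.00082,0],0],
    [[0.00493,0.00082,0],0],
    [[0.00493,0.00082,0],0],
    [[0.00493,0.00082,0],0]
  ]
}}

```text
time: 13.85
ee_pos: [539.3, -33.3, 67.6]
tcp_rot: [0.0, 0.646, 0.763, 0.0]
wrist_force: [-3.2, -0.6, 9.3]
grip_width: 0.148
gripper_force: 50.0
```

Emit:
{"fn": "apply_moves", "kwargs": {
  "deltas": [
    [[0.00395,0.00066,0],0],
    [[0.00395,0.00066,0],0],
    [[0.00395,0.00066,0],0],
    [[0.00395,0.00066,0],0],
    [[0.00395,0.00066,0],0],
    [[0.00395,0.00066,0],0]
  ]
}}

```text
time: 14.45
ee_pos: [563.0, -29.3, 67.6]
tcp_rot: [0.0, 0.646, 0.763, 0.0]
wrist_force: [-3.0, -0.7, 9.5]
grip_width: 0.148
gripper_force: 50.0
```

```bash
cat >> h.py <<'E'
c,sn=np.cos(.165),np.sin(.165)
def binf(P): d=np.array(P[:2])-[560,-34.7]; return np.array([c*d[0]+sn*d[1],-sn*d[0]+c*d[1]])
def look(tag,views=('wrist','top')):
    np.set_printoptions(precision=1,suppress=True)
    s=telemetry.sense();print(s['ee_pos'],s['wrist_force'],s['time'],binf(s['ee_pos']))
    for n in views:
        p=optics.camera(n);p['_s']=s;save(p,n+tag)
        for t in ['scoop_lip','knob1']:
            for d in optics.mark_of(p,t)[:7]:
                P=np.array(d['centre'])
                if d['conf']>.3 and np.hypot(*(P[:2]-[560,-34]))<180: print(n,t,round(d['conf'],2),P,'bin',binf(P))
E
python3 -c "
from h import *
look('4')"
```

```text
[563.  -29.3  67.6] [-3.  -0.7  9.5] 14.45 [3.8 4.8]
wrist scoop_lip 0.96 [651.5 -17.    5.9] bin [93.2  2.4]
wrist knob1 0.91 [638.8 -19.2   9.6] bin [80.3  2.3]
wrist knob1 0.61 [661.  -29.4  10.5] bin [100.5 -11.4]
wrist knob1 0.57 [651.2  16.5   9.6] bin [98.4 35.5]
```

View pics/wrist4.png

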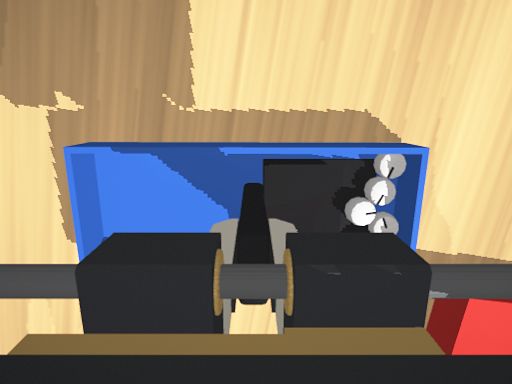

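The wrist view shows the lip at about (372,200) and the knobs gathered at the end wall, at (390,165), (380,190), (362,210) and (383,226); one is already riding up the wedge. I'll keep pushing to the wall.

Emit:
{"fn": "apply_moves", "kwargs": {
  "deltas": [
    [[0.00296,0.00049,0],0],
    [[0.00296,0.00049,0],0],
    [[0.00296,0.00049,0],0],
    [[0.00296,0.00049,0],0],
    [[0,0,0],0]
  ]
}}

```text
time: 15.25
ee_pos: [575.1, -27.3, 67.7]
tcp_rot: [0.001, 0.646, 0.763, 0.0]
wrist_force: [-0.4, -0.2, 7.2]
grip_width: 0.147
gripper_force: 50.0
```

Emit:
{"fn": "apply_moves", "kwargs": {
  "deltas": [
    [[0.00197,0.00033,0],0],
    [[0.00197,0.00033,0],0],
    [[0,0,0],0]
  ]
}}

```text
time: 15.55
ee_pos: [578.8, -26.7, 67.6]
tcp_rot: [0.0, 0.646, 0.763, 0.0]
wrist_force: [-1.5, -0.2, 8.3]
grip_width: 0.147
gripper_force: 50.0
```

```bash
python3 -c "
from h import *
look('5')"
```

```text
[578.8 -26.7  67.6] [-1.5 -0.2  8.3] 15.55 [19.9  4.8]
wrist scoop_lip 0.6 [665.6 -17.1   6.3] bin [107.1   0. ]
wrist knob1 0.92 [659.9 -28.8  11.1] bin [ 99.5 -10.6]
wrist knob1 0.63 [642.1 -18.2   7.2] bin [83.7  2.8]
wrist knob1 0.57 [652.5  15.5  12.8] bin [99.5 34.3]
wrist knob1 0.57 [659.1  -5.9  12.3] bin [102.5  12.1]
```

View pics/wrist5.png

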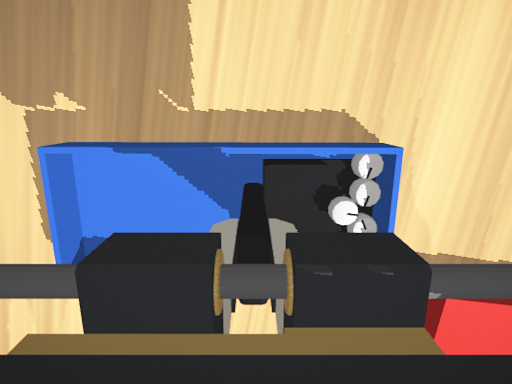

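The lip has reached the end wall. Knobs are at (368,165), (365,192), (343,211) and (361,228), mostly on the front wedge, with the top one near the +y edge. I'll lift slightly, draw back gently and stop abruptly to slide them deeper into the pan.

Emit:
{"fn": "apply_moves", "kwargs": {
  "deltas": [
    [[0,0,0.001],0],
    [[0,0,0.002],0],
    [[0,0,0.002],0],
    [[0,0,0.002],0],
    [[0,0,0.001],0],
    [[0,0,0],0]
  ]
}}

```text
time: 16.45
ee_pos: [578.3, -26.6, 74.8]
tcp_rot: [0.0, 0.646, 0.763, 0.0]
wrist_force: [-0.8, 0.4, -2.6]
grip_width: 0.153
gripper_force: 50.0
```

```bash
python3 -c "
from h import *
look('6',('wrist','side','top'))
a=cv2.imread('pics/wrist6.png')[120:280,220:440];b=cv2.imread('pics/side6.png')[150:230,200:310]
a=cv2.resize(a,(660,480),interpolation=2)
t=cv2.imread('pics/top6.png')[115:235,260:345]
cv2.imwrite('pics/m6.png',np.vstack([cv2.resize(a,(440,320),interpolation=2),cv2.resize(np.hstack([cv2.resize(b,(330,240)),cv2.resize(t,(170,240))]),(440,211),interpolation=2)]))"
```

```text
[578.3 -26.6  74.8] [-0.8  0.4 -2.6] 16.45 [19.4  5. ]
wrist scoop_lip 0.58 [665.9 -17.8  11. ] bin [107.2  -0.7]
wrist knob1 0.84 [650.5  17.1  22.2] bin [97.8 36.2]
wrist knob1 0.72 [655.6  -7.1  17.4] bin [98.8 11.5]
wrist knob1 0.61 [639.9 -18.5  18.5] bin [81.5  2.9]
wrist knob1 0.58 [660.4 -30.3  20.6] bin [ 99.8 -12.2]
side scoop_lip 0.73 [664.  -13.5   9.3] bin [106.1   3.8]
side knob1 0.6 [662.3 -48.8  22.8] bin [ 98.6 -30.7]
side knob1 0.52 [657.2  -3.4  14.9] bin [101.   14.9]
side knob1 0.43 [641.2 -15.8  22.6] bin [83.2  5.3]
side knob1 0.35 [658.5 -27.5  17. ] bin [98.3 -9.1]
```

View pics/m6.png

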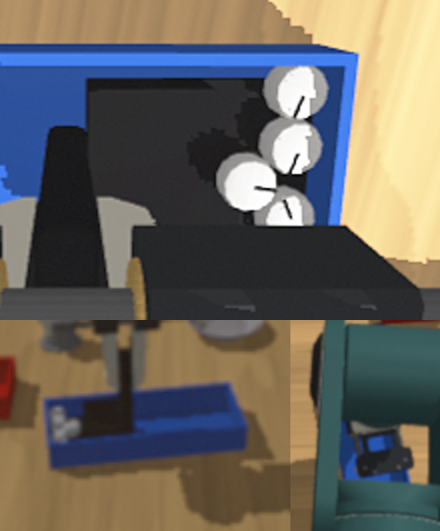

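The montage shows all five knobs on the front of the scoop: three on the wedge with their centres inside, and two on its side edges. Next is the gentle draw back with an abrupt stop.

Emit:
{"fn": "apply_moves", "kwargs": {
  "deltas": [
    [[-0.0059,-0.001,0],0],
    [[-0.0118,-0.002,0],0],
    [[-0.0178,-0.003,0],0],
    [[-0.0237,-0.0039,0],0],
    [[-0.0276,-0.0046,0],0],
    [[0,0,0],0],
    [[0,0,0],0],
    [[0,0,0],0]
  ]
}}

```text
time: 17.7
ee_pos: [491.7, -41.2, 74.9]
tcp_rot: [0.0, 0.646, 0.763, 0.0]
wrist_force: [0.1, -0.6, -2.3]
grip_width: 0.145
gripper_force: 50.0
```

```bash
python3 -c "
from h import *
look('7',('wrist','side'))
a=cv2.imread('pics/wrist7.png')[120:280,220:440];b=cv2.imread('pics/side7.png')[150:230,200:310]
cv2.imwrite('pics/m7.png',np.vstack([cv2.resize(a,(440,320),interpolation=2),cv2.resize(b,(440,320),interpolation=2)]))"
```

```text
[491.7 -41.2  74.9] [ 0.1 -0.6 -2.3] 17.7 [-68.5   4.9]
wrist scoop_lip 0.97 [580.6 -31.5  14.2] bin [20.8 -0.2]
wrist knob1 0.96 [559.9   1.4  19. ] bin [ 5.8 35.6]
wrist knob1 0.96 [546.  -34.7  19.6] bin [-13.8   2.3]
wrist knob1 0.92 [568.2 -45.   18.3] bin [  6.4 -11.5]
wrist knob1 0.78 [566.9 -19.8  19.4] bin [ 9.3 13.6]
wrist knob1 0.66 [635.5 -57.8  12. ] bin [ 70.7 -35.2]
side scoop_lip 0.95 [578.8 -28.2   9.5] bin [19.6  3.3]
side scoop_lip 0.42 [570.  -38.9  18. ] bin [ 9.2 -5.8]
side knob1 0.57 [564.3 -17.8  19.6] bin [ 7. 16.]
side knob1 0.45 [569.7 -37.9  18.6] bin [ 9.  -4.7]
side knob1 0.39 [634.2 -54.3  14. ] bin [ 70.  -31.5]
side knob1 0.35 [546.7 -33.6  20.3] bin [-12.9   3.3]
```

View pics/m7.png

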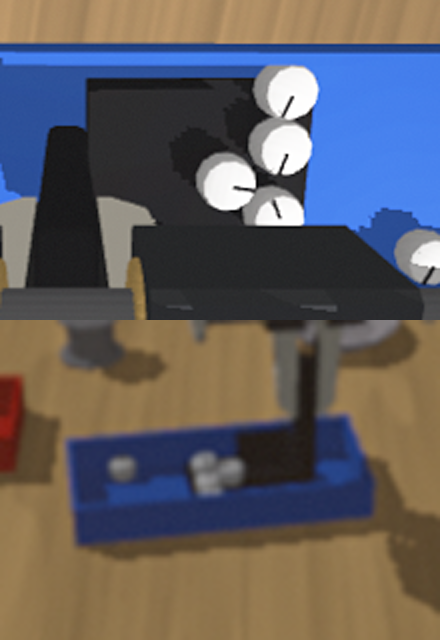

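Four knobs are on the scoop, at (285,90), (280,148), (230,183) and (275,208). The fifth dropped back onto the bin floor at (425,258). The knob on the +y edge is barely on, so I'll use the bin's side wall to nudge it inward, then shake along x to slide all four deeper.

Emit:
{"fn": "apply_moves", "kwargs": {
  "deltas": [
    [[-0.0002,0.001,0],0],
    [[-0.0002,0.0012,0],0],
    [[-0.0002,0.0013,0],0],
    [[0,0,0],0],
    [[0.0003,-0.002,0],0],
    [[0.0003,-0.002,0],0],
    [[0,0,0],0],
    [[0.0178,0.003,0],0],
    [[0.0099,0.0016,0],0],
    [[0.0049,0.0008,0],0],
    [[0.002,0.0003,0],0],
    [[-0.0059,-0.001,0],0],
    [[-0.0118,-0.002,0],0],
    [[-0.0178,-0.003,0],0],
    [[-0.0237,-0.0039,0],0],
    [[0,0,0],0],
    [[0,0,0],0],
    [[0,0,0],0]
  ]
}}

```text
time: 19.8
ee_pos: [467.0, -45.9, 74.9]
tcp_rot: [0.0, 0.646, 0.763, 0.0]
wrist_force: [0.1, -0.5, -2.3]
grip_width: 0.151
gripper_force: 50.0
```

```bash
python3 -c "
from h import *
look('8',('wrist','side'))"
```

```text
[467.  -45.9  74.9] [ 0.1 -0.5 -2.3] 19.8 [-93.6   4.2]
wrist knob1 0.94 [506.6 -42.7  18.1] bin [-54.    0.9]
wrist knob1 0.75 [544.8 -28.4  22. ] bin [-14.    8.7]
wrist knob1 0.68 [632.5 -55.7   7.5] bin [ 68.1 -32.6]
wrist knob1 0.62 [539.2  -8.4  20.2] bin [-16.2  29.4]
wrist knob1 0.6 [544.3 -49.7  17.6] bin [-18.  -12.2]
wrist knob1 0.51 [513.7 -37.1  11.3] bin [-46.1   5.2]
side scoop_lip 0.83 [555.8 -33.8   9.5] bin [-4.   1.6]
side scoop_lip 0.71 [561.  -33.6   0.5] bin [1.2 0.9]
side knob1 0.49 [543.8 -27.3  19.5] bin [-14.8  10. ]
side knob1 0.37 [544.1 -45.9  19.5] bin [-17.5  -8.4]
side knob1 0.35 [506.1 -38.7  19.8] bin [-53.8   4.9]
```

Emit:
{"fn": "apply_moves", "kwargs": {
  "deltas": [
    [[0.0217,0.0036,0],0],
    [[0.0148,0.0025,0],0],
    [[0.0089,0.0015,0],0],
    [[0.0039,0.0006,0],0],
    [[-0.0039,-0.0006,0],0],
    [[-0.0099,-0.0016,0],0],
    [[-0.0148,-0.0025,0],0],
    [[-0.0207,-0.0035,0],0],
    [[0,0,0],0],
    [[0.0217,0.0036,0],0],
    [[0.0148,0.0025,0],0],
    [[0.0089,0.0015,0],0],
    [[0.0039,0.0006,0],0],
    [[-0.0039,-0.0006,0],0],
    [[-0.0099,-0.0016,0],0],
    [[-0.0148,-0.0025,0],0],
    [[-0.0207,-0.0035,0],0],
    [[0,0,0],0],
    [[0,0,0],0]
  ]
}}

```text
time: 22.0
ee_pos: [466.3, -46.0, 75.0]
tcp_rot: [0.0, 0.646, 0.763, 0.0]
wrist_force: [1.4, 1.1, -2.1]
grip_width: 0.152
gripper_force: 50.0
```

```bash
python3 -c "
from h import *
look('9',('wrist','side'))
a=cv2.imread('pics/wrist9.png')[120:280,220:440];b=cv2.imread('pics/side9.png')[150:230,200:310]
cv2.imwrite('pics/m9.png',np.vstack([cv2.resize(a,(412,300),interpolation=2),cv2.resize(b,(412,300),interpolation=2)]))"
```

```text
[466.3 -46.   75. ] [ 1.4  1.1 -2.1] 22.0 [-94.3   4.3]
wrist scoop_lip 0.74 [556.1 -34.9  13. ] bin [-3.9  0.4]
wrist knob1 0.87 [539.2 -28.   19.9] bin [-19.4  10. ]
wrist knob1 0.83 [634.3 -57.4  12.1] bin [ 69.6 -34.6]
wrist knob1 0.81 [485.6 -48.6  18.4] bin [-75.7  -1.5]
wrist knob1 0.79 [537.6  -6.2  17.7] bin [-17.4  31.8]
wrist knob1 0.68 [539.9 -50.5  20.2] bin [-22.4 -12.3]
side scoop_lip 0.98 [553.4 -31.9   8.9] bin [-6.1  3.8]
side scoop_lip 0.57 [468.1 -44.1  97. ] bin [-92.2   5.8]
side knob1 0.58 [546.9 -24.8  17.6] bin [-11.3  11.9]
side knob1 0.46 [486.4 -43.7  23.9] bin [-74.1   3.2]
side knob1 0.39 [632.8 -52.3  13.2] bin [ 68.9 -29.3]
side knob1 0.37 [546.3 -48.   18.1] bin [-15.7 -10.9]
```

View pics/m9.png

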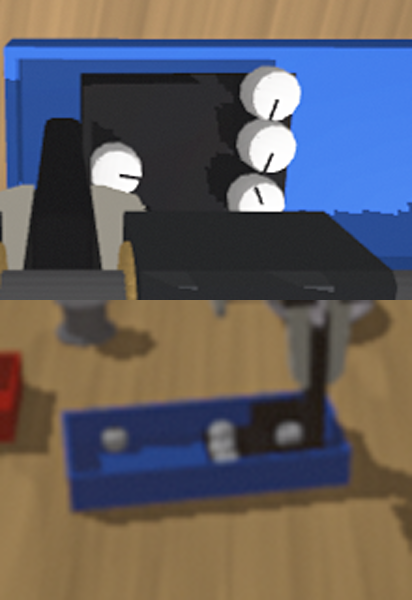

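The picture shows one knob at the back of the pan (115,168) and three fully on the floor at (270,95), (267,147) and (257,195), each set back from the lip. That's a stable load of four, so I'll lift gently and carry it over.

Emit:
{"fn": "apply_moves", "kwargs": {
  "deltas": [
    [[0,0,0.002],0],
    [[0,0,0.004],0],
    [[0,0,0.007],0],
    [[0,0,0.01],0],
    [[0,0,0.012],0],
    [[0,0,0.012],0],
    [[0,0,0.012],0],
    [[0,0,0.012],0],
    [[0,0,0.012],0],
    [[0,0,0.012],0],
    [[0,0,0.01],0],
    [[0,0,0.007],0],
    [[0,0,0.003],0],
    [[0,0,0],0]
  ]
}}

```text
time: 23.7
ee_pos: [466.9, -45.8, 189.8]
tcp_rot: [0.0, 0.646, 0.763, 0.0]
wrist_force: [-0.7, -0.2, -2.6]
grip_width: 0.148
gripper_force: 50.0
```

Emit:
{"fn": "apply_moves", "kwargs": {
  "deltas": [
    [[-0.0005,-0.002,0],0],
    [[-0.001,-0.004,0],0],
    [[-0.0018,-0.007,0],0],
    [[-0.0025,-0.01,0],0],
    [[-0.0033,-0.013,0],0],
    [[-0.0038,-0.015,0],0],
    [[-0.0038,-0.015,0],0],
    [[-0.0038,-0.015,0],0],
    [[-0.0038,-0.015,0],0],
    [[-0.0038,-0.015,0],0],
    [[-0.0038,-0.015,0],0],
    [[-0.0038,-0.015,0],0],
    [[-0.0038,-0.015,0],0],
    [[-0.0038,-0.015,0],0],
    [[-0.0038,-0.015,0],0],
    [[-0.0038,-0.015,0],0],
    [[-0.0038,-0.015,0],0],
    [[-0.0033,-0.013,0],0],
    [[-0.0025,-0.01,0],0],
    [[-0.0018,-0.007,0],0]
  ]
}}

```text
time: 25.7
ee_pos: [404.2, -292.8, 189.6]
tcp_rot: [-0.0, 0.646, 0.763, -0.0]
wrist_force: [-0.2, 0.5, -1.6]
grip_width: 0.147
gripper_force: 50.0
```

Emit:
{"fn": "apply_moves", "kwargs": {
  "deltas": [
    [[-0.001,-0.004,0],0],
    [[-0.0005,-0.002,0],0],
    [[0,0,0],0],
    [[0,0,0],0]
  ]
}}

```text
time: 26.1
ee_pos: [403.2, -297.6, 189.7]
tcp_rot: [0.0, 0.646, 0.763, 0.0]
wrist_force: [-0.1, -0.6, -2.1]
grip_width: 0.149
gripper_force: 50.0
```

```bash
python3 -c "
from h import *
np.set_printoptions(precision=1,suppress=True)
s=telemetry.sense();print(s['ee_pos'],s['tcp_rot'],s['wrist_force'],s['time'])
for n in ('wrist','side','top'):
    p=optics.camera(n);p['_s']=s;save(p,n+'10')
    for t in ['scoop','scoop_lip','knob1','dish']:
        for d in optics.mark_of(p,t)[:7]:
            P=np.array(d['centre'])
            if d['conf']>.3: print(n,t,round(d['conf'],2),P)
a=cv2.imread('pics/wrist10.png');b=cv2.imread('pics/side10.png')[60:230,190:430]
cv2.imwrite('pics/m10.png',np.vstack([a[60:300],cv2.resize(b,(512,360),interpolation=2)]))"
```

```text
[ 403.2 -297.6  189.7] [0.  0.6 0.8 0. ] [-0.1 -0.6 -2.1] 26.1
wrist scoop 0.8 [ 446.6 -291.5  125.7]
wrist scoop_lip 0.9 [ 490.2 -286.9  125.9]
wrist knob1 0.91 [ 474.4 -259.3  134. ]
wrist knob1 0.85 [ 477.9 -299.6  135.6]
wrist knob1 0.72 [ 477.3 -281.2  135.7]
wrist dish 0.63 [ 454.  -291.1   -4.3]
side scoop 0.82 [255.3 363.9   3.1]
side scoop 0.68 [347.4 175.7  -2.5]
side scoop 0.6 [ 447.9 -290.6  125.3]
side scoop_lip 0.94 [348.8 128.4  -1. ]
side scoop_lip 0.86 [214.1 377.5  -1.7]
side scoop_lip 0.83 [ 489.9 -285.2  124.3]
side knob1 0.59 [634.7 -55.5  11.4]
side knob1 0.52 [ 471.9 -256.6  134.1]
side dish 0.61 [ 451.2 -288.4   -1.1]
side dish 0.39 [564.  -36.7   1. ]
top scoop 0.93 [343.7 176.3  -2.9]
top scoop 0.87 [253.9 365.   -0.5]
top scoop 0.67 [ 448.1 -292.6  128.7]
top scoop 0.53 [694.8 251.9  -1.5]
top scoop_lip 0.96 [ 491.8 -285.1  125.4]
top scoop_lip 0.8 [352.7 130.    4.2]
top scoop_lip 0.66 [207.3 377.3  -0.2]
top knob1 0.53 [ 478.6 -254.4  135. ]
top knob1 0.48 [ 477.5 -276.4  135.4]
top knob1 0.46 [ 477.7 -300.8  134.2]
top knob1 0.45 [633.5 -51.2  12.5]
top knob1 0.45 [ 422.9 -295.4  133.5]
top dish 0.57 [ 455.  -287.6   -2.1]
```

View pics/m10.png

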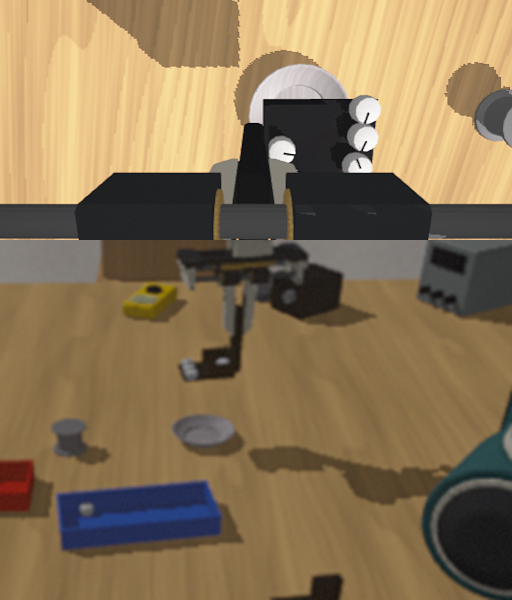

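The final view shows four knobs in the level scoop above the middle of the dish, with the underside at about 126 mm. The fifth is still in the bin, so I'm handing in.

Emit:
{"fn": "apply_moves", "kwargs": {
  "deltas": [
    [[0,0,0],0],
    [[0,0,0],0],
    [[0,0,0],0],
    [[0,0,0],0],
    [[0,0,0],0]
  ]
}}

```text
time: 27.35
ee_pos: [403.1, -297.8, 189.6]
tcp_rot: [-0.0, 0.646, 0.763, -0.0]
wrist_force: [-0.1, 0.2, -1.9]
grip_width: 0.152
gripper_force: 50.0
```

```bash
python3 -c "
from h import *
print(order.job_done())"
```

```text
the job is handed in; nothing more can be done
None
```

The job is handed in at about 27 s: the arm is holding the scoop level about 126 mm above the middle of the dish with four knobs in it, and the fifth knob is still in the bin; no verdict came back.

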